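Turn a brake pad over against the bench stop

ROBOT

A 7-joint arm with a two-finger parallel gripper is mounted at the origin on the work surface. World frame = base frame: x ahead of the robot, y to its left, z up, the work surface at z = 0. Lengths are in m, angles in rad, forces in N, time in s.
With the tool pointing down it reaches from about 0.4 to 0.85 m from the base axis. Payload 10.4 kg.
Tool frame: the origin (TCP) lies on the front face of the gripper's body, between the roots of the fingers; the fingertips stand 70 mm ahead of it and the grasp point (between the pads) lies 51 mm ahead of it (grasp_offset is the distance from the TCP to the grasp point, in m); z points along the fingers, y is the direction in which the jaws open and shut (so a half turn about z gives the same grasp; the last joint's range is limited). The gripper opens to 87 mm and grips with 3 to 60 N. Pads are 19 mm wide; open, the fingers measure 117 mm over their backs; the gripper's body (75 mm by 190 mm) begins 51 mm behind the grasp point.
Start: joints at [-1.185, 0.332, -0.065, 1.46, 0.022, 1.35, -0.088], TCP at [0.248, 0.574, 0.292] pointing down, gripper open.
Joint ranges: [-2.6, 2.6], [-0.5, 2.12], [-1.47, 1.34], [0.16, 2.42], [-1.27, 4.41], [0.06, 2.06], [-2.6, 2.6]. Speed limits (rad/s): [2.22, 2.22, 2.79, 2.79, 3.14, 3.14, 3.14].

INTERFACE

Orientations are given as a unit quaternion [x, y, z, w].
In Python, from bench import * gives the robot as it stands. The module is installed in compiled form; this text tells all that it offers.
- The arm moves only by the tool arm_command, never from a script. Its argument "commands" is a list of rows, each a list of 3 entries, a list of its own where there are three numbers: the opening in per cent of the stroke, from 0 (shut) to 100 (fully open), then the shift along the tool's x, y, z in m, then the turn, a rotation vector about the tool's x, y, z in rad. A call has exactly 10 rows; each row is the pose to reach, as a shift and turn from the pose commanded when the call began, along the tool's axes at that moment; what a row does not reach only later rows make up. A row lasts 1/12 s, in which the tool goes at most 41.7 mm and 7.16 degrees, less where a joint would pass 70% of its speed; a pose out of reach is approached as far as the arm can. A call with a gripper value outside its range is refused whole. The fingers move at their own pace and stop on an object; "squeeze" is the grip in N (left out, the last holds). Time passes only in rows, so rows that repeat a pose let the fingers close, or fill a call up. It gives the time, the measured TCP pose, the force and the opening at its end, in the units of the state.
- read_state(): the state, without advancing time (a new reading comes with each control period).
- camera(name): name is "scene" or "top"; returns a dict with "pixels" (480x640x3 uint8, red, green, blue), "fx", "fy", "cx", "cy" (pixels), "dist_coeffs" ([k1, k2, p1, p2, k3] as OpenCV has them; the pictures are not rectified), "rvec" (rotation vector, rad) and "tvec" (3), from world to camera coordinates, as OpenCV has them. Camera axes: x right, y down, z forward; pixel columns grow to the right and rows downward; lengths in m; the calibration is good to about 2 mm. A picture is of the moment at which its call begins. There is no depth.
- close_job(): hands the job in, once; it reports no verdict.
The state is a dict: "time": time; "joint_positions": joint angles; "joint_vel": joint speeds; "joint_torque": joint torques, N m; "ee_pos": TCP position; "eef_rot": TCP orientation; "ft_force": force on the tool from outside, world axes, zero at the start; "torque": the same for the moment, N m; "width": finger opening in m.
Only numpy, scipy, OpenCV 4.12 (cv2) and the standard library are available. Lean on these libraries where they do the work, as an engineer would, in place of code of your own. Each camera call takes 0.05 s, during which the arm holds its last target.

TASK

The brake pad lies lining down on the bench; turn it over so that its worn lining can be inspected. With the fingertips only, gently and never gripping it or lifting it off its support, push it end-on against the bent steel bench stop until its leading end rides up and it leans there steeply (well past 45 degrees); let it rest so for a moment, then push its raised end back over the way it came so that it topples. Leave it lying flat on the bench in front of the stop with the lining facing up, and do not disturb the can, the socket or the cup.

Things in the scene. Friction and masses are not known exactly. Their poses are not given: they have to be found in the camera images.
- stop: Bench stop, fixed: grey bent steel, 170 mm wide (its y), 60 mm high. Origin on the bench straight below the front of its top edge; +x points away from the pad, z up. The face towards the pad (-x) climbs in four flat, smooth facets, (x, z) in mm: (-42, 0), (-23, 16), (-11, 32), (-4, 46), (0, 60), so that a flat part pushed along +x rides up it.
- stop_edge (a point): Middle of the front of the stop's top edge, 60 mm above the bench. The upright behind it ends at stop x = +7 mm; behind that a bolted foot, up to 10 mm high, reaches x = +46 mm. With the pad's lower end pushed up to the foot of the facets the pad leans over this edge at about 55 degrees, stays so by itself, and its upper end stands about 30 mm above the edge, reachable from behind.
- pad: Brake pad, loose, about 350 g (varies): slab 110 long (its x) x 75 wide (y) x 14 mm thick (z), origin at its centre. Steel backing plate, 6 mm, on its +z side; dark lining, 8 mm, in two blocks, on its -z side. It starts flat, lining down (z up), its centre 150-210 mm before the stop's origin and up to 20 mm off its middle line, its x within 0.3 rad of the stop's x. Turned over, z points down.
- pad_end_a (a point): Centre of the pad's +x end face (the end nearer the stop at the start), 55 mm from the pad's centre.
- pad_end_b (a point): Centre of the pad's -x end face (the end away from the stop at the start): the face to push. It is only 14 mm high and dips to about 8 mm as the pad tips up, so the fingertips must run close over the bench; pushed squarely the pad needs about 5 to 12 N.
- spray_can: Bystander: upright aluminium can, 54 mm diameter, 160 mm high, origin at the centre of its underside.
- socket: Bystander: upright steel socket, 30 mm diameter, 50 mm high, origin at the centre of its underside.
- bolt_cup: Bystander: steel cup, 70 mm diameter, 60 mm high, origin at the centre of its underside.

How it is judged:
On the way:
1. the pad leans on the stop, tipped up by more than 46 degrees, for 0.3 s (angle between pad's own z axis and vertical between 0.8 and 1.6 rad and contact force between pad and stop above 0.1 N and x of pad_end_b in the frame of stop below 0 m), for 0.3 s.
At the end, for the whole second after the job is handed in: The pad lies at rest, lining up, flat to within about 6 degrees on the bench (centre below 13 mm), in front of the stop: its centre 50 to 300 mm before the stop's top edge and within 150 mm to either side of the stop's middle (angle between pad's own z axis and vertical above 3.04 rad and height (world z) of pad below 0.013 m and x of pad in the frame of stop between -0.3 and -0.05 m and y of pad in the frame of stop between -0.15 and 0.15 m and linear speed of pad below 0.02 m/s); the robot touches nothing.
It fails at once if the pad is lifted off its support (both its ends more than 45 mm above the bench) (height (world z) of each of pad_end_a, pad_end_b above 0.045 m).
It fails at once if the fingers squeeze or press the pad with more than 30 N (contact force between the fingers and pad above 30 N).
It fails at once if the spray can is moved by more than 20 mm (distance of spray_can from where it was at the start of the episode above 0.02 m).
It fails at once if the socket is moved by more than 20 mm (distance of socket from where it was at the start of the episode above 0.02 m).
It fails at once if the cup is moved by more than 20 mm (distance of bolt_cup from where it was at the start of the episode above 0.02 m).
It also fails if it takes over 51 s, if anything falls off the work surface, if the arm or the gripper's body presses on something with over 40 N, if the wrist force passes 120 N, or if a joint passes its speed limit or range.

## Working session

There is one attempt and no reset: what is moved stays moved. The work goes in short steps, Python scripts to look and compute and a tool call to move; the robot and the scene stay as the last step left them, time stands still between calls to the robot, and variables do not carry over. Pictures are saved under pics/ and viewed, and the job is handed in when it is done.

Besides the shell and the picture viewer there is one more tool, called as name(argument=value, ...), one argument or row to a line, values as JSON. arm_command: Moves the arm, as the interface text tells. Its arguments: {"type":"object","properties":{"commands":{"type":"array","items":{"type":"array"}},"squeeze":{"type":"number"}},"required":["commands"]}

```bash
mkdir -p pics; python3 - <<'E'
from bench import *
import cv2,numpy as np
s=read_state()
for k,v in s.items(): print(k,np.round(v,4))
for n in("scene","top"):
    c=camera(n); cv2.imwrite(f"pics/{n}0.png",c["pixels"][:,:,::-1])
    R=cv2.Rodrigues(np.array(c["rvec"]))[0]; print(n,c["fx"],c["cx"],c["cy"],c["dist_coeffs"],-R.T@np.array(c["tvec"]).ravel(),R.round(3).tolist())
E
```

```text
time 0.0
joint_positions [-1.1846  0.3329 -0.0647  1.4609  0.0216  1.3499 -0.0885]
joint_vel [ 0.0001  0.0001 -0.0012 -0.0002  0.0009  0.0015  0.0002]
joint_torque [ 4.00000e-04 -6.23259e+01  2.46000e-02 -3.89896e+01 -6.14000e-02
  3.98000e-02  2.00000e-04]
ee_pos [0.2483 0.5732 0.2915]
eef_rot [ 2.030e-01  9.792e-01 -7.000e-04 -1.000e-04]
ft_force [-0.561  -0.7009  0.8914]
torque [ 0.0546 -0.0134 -0.0194]
width 0.087
scene 617.3728691425182 320.83782381338466 226.9822955478871 [-0.19757288  0.          0.          0.          0.        ] [1.19038537 0.41352815 0.9135438 ] [[-0.482, 0.876, -0.015], [0.672, 0.359, -0.648], [-0.563, -0.322, -0.761]]
top 607.7468536005514 321.7636018681447 240.7600898863872 [-0.02002272  0.          0.          0.          0.        ] [0.41036253 0.05598563 0.87912927] [[-0.054, -0.999, 0.0], [-0.976, 0.053, -0.211], [0.211, -0.012, -0.977]]
```

View pics/scene0.png

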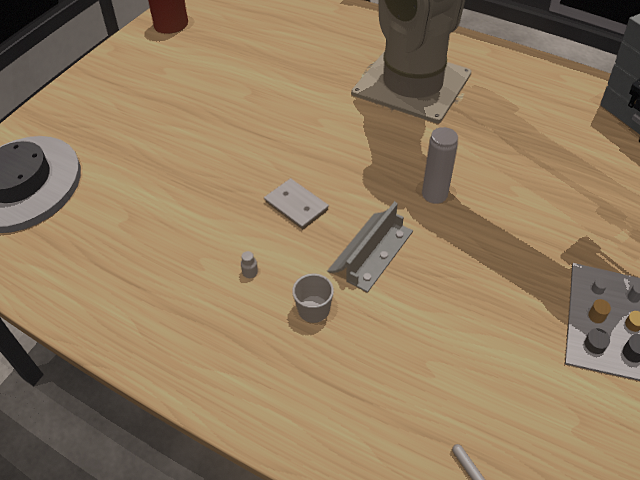

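View pics/top0.png

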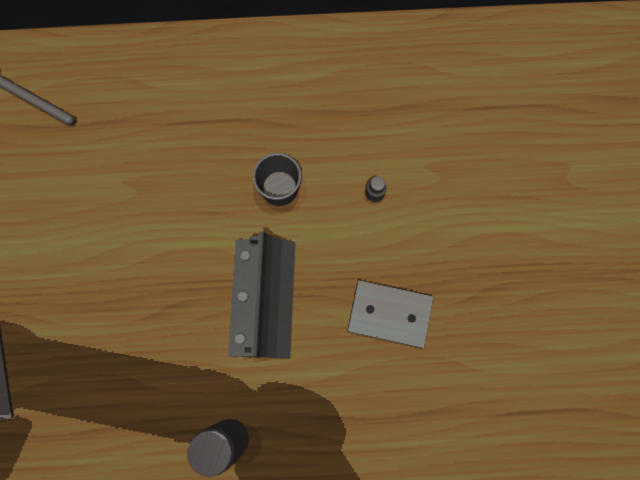

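The top view shows the stop at about (230–295, 233–358), with its facets facing right (world -y). The pad is at about (349–432, 280–347), the cup at (277,180), the socket at (376,188) and the can at (215,450). Next I'll measure the poses.

```bash
cat > h.py <<'E'
from bench import *
import cv2,numpy as np
def cast(c,uv,z):
    K=np.array([[c["fx"],0,c["cx"]],[0,c["fy"],c["cy"]],[0,0,1]])
    n=cv2.undistortPoints(np.array(uv,float).reshape(-1,1,2),K,np.array(c["dist_coeffs"])).reshape(-1,2)
    R=cv2.Rodrigues(np.array(c["rvec"]))[0]; o=-R.T@np.array(c["tvec"]).ravel()
    d=np.c_[n,np.ones(len(n))]@R
    return o+d*((z-o[2])/d[:,2])[:,None]
E
python3 - <<'E'
from h import *
c=camera("top"); im=c["pixels"][:,:,::-1].copy()
h=cv2.cvtColor(im,cv2.COLOR_BGR2HSV)
m=((h[:,:,1]<60)&(h[:,:,2]>60)).astype(np.uint8)*255
m[:, :200]=0;m[:100]=0
cs,_=cv2.findContours(cv2.morphologyEx(m,cv2.MORPH_OPEN,np.ones((3,3))),cv2.RETR_EXTERNAL,2)
for k in cs:
    a=cv2.contourArea(k)
    if a<60: continue
    r=cv2.minAreaRect(k); b=cv2.boxPoints(r); print(a,r)
    if 3000<a<8000 and r[0][0]>330:
        P=cast(c,b,.014);print("pad",P.round(4).tolist(),P.mean(0))
E2=[(295,241),(291,358)]
print("foot",cast(c,E2,0).round(4).tolist())
print("foot back",cast(c,[(237,240),(230,356)],0.00).round(4).tolist())
print("top",cast(c,[(266,235),(263,356)],.06).round(4).tolist())
print("cup",cast(c,[(277,177)],.06),"socket",cast(c,[(377,184)],.05),"can",cast(c,[(211,453)],.16))
cv2.imwrite("pics/crop.png",cv2.resize(im[220:370,220:440],None,fx=3.6,fy=3.6,interpolation=2))
E
```

```text
1139.5 ((215.0, 453.0), (44.0, 30.0), 90.0)
311.0 ((284.0848693847656, 336.7183837890625), (12.699895858764648, 41.19142150878906), 2.7263107299804688)
3946.0 ((390.55865478515625, 313.73016357421875), (78.21659851074219, 52.682552337646484), 12.26477336883545)
pad [[0.4645, 0.0174, 0.014], [0.5369, -0.0032, 0.014], [0.5071, -0.1108, 0.014], [0.4356, -0.0884, 0.014]] [ 0.48601433 -0.04622732  0.014     ]
748.5 ((286.8077392578125, 276.5384826660156), (12.604765892028809, 72.9173812866211), 2.726310968399048)
3082.5 ((245.51100158691406, 293.8188781738281), (27.49500274658203, 125.40625762939453), 3.4682295322418213)
145.5 ((378.0, 183.5), (13.0, 14.0), 90.0)
731.5 ((281.220703125, 185.14830017089844), (27.405012130737305, 39.94487762451172), 85.2363510131836)
foot [[0.6016, 0.085, 0.0], [0.4319, 0.0983, 0.0]]
foot back [[0.6077, 0.1707, 0.0], [0.4393, 0.1849, 0.0]]
top [[0.5992, 0.1227, 0.06], [0.435, 0.1324, 0.06]]
cup [[0.68219734 0.10428808 0.06      ]] socket [[ 0.66743401 -0.03700639  0.05      ]] can [[0.32729706 0.18540587 0.16      ]]
```

View pics/crop.png

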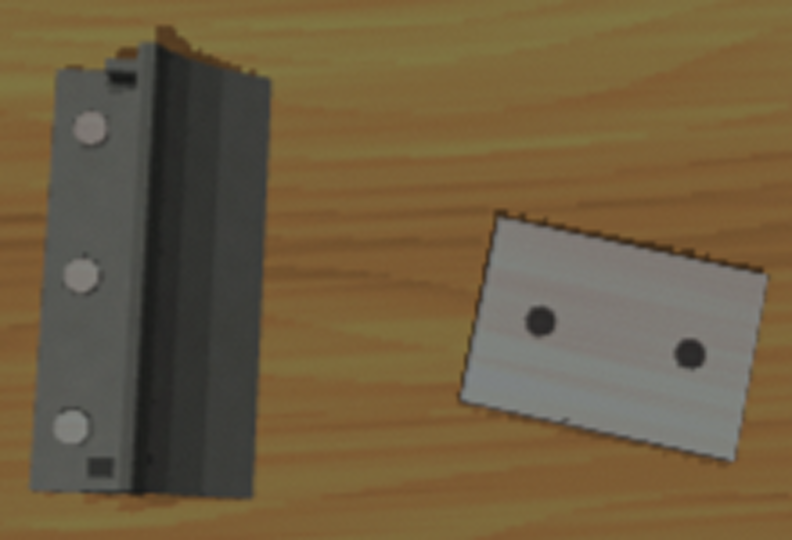

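```bash
cat >> h.py <<'E'
from scipy.spatial.transform import Rotation as Ro, Slerp
O=np.array([.520,.1325,0.]); XS=np.array([.078,.997,0]); YS=np.array([-.997,.078,0]); Z=np.array([0,0,1.])
def tgt(xs,ys,tipz,tilt):
    "tip centre in stop frame, tilt(deg): body leans to -x_s"
    t=np.radians(tilt); z=np.sin(t)*XS-np.cos(t)*Z; x=np.cos(t)*XS+np.sin(t)*Z
    R=np.array([x,np.cross(z,x),z]).T
    return O+xs*XS+ys*YS+tipz*Z-.07*z, Ro.from_matrix(R)
def cur():
    s=read_state(); return np.array(s["ee_pos"]),Ro.from_quat(s["eef_rot"])
def rel(p,R,p0=None,R0=None):
    if p0 is None: p0,R0=cur()
    return R0.inv().apply(p-p0).round(4).tolist(),(R0.inv()*R).as_rotvec().round(4).tolist()
def stat():
    s=read_state(); p,R=cur(); tip=p+.07*R.as_matrix()[:,2]-O
    print("t",round(s["time"],2),"tip stop",(tip@XS).round(4),(tip@YS).round(4),tip[2].round(4),"F",np.round(s["ft_force"],1),"w",round(s["width"],3))
E
python3 - <<'E'
from h import *
stat()
p,R=tgt(-.29,.018,.12,10); print(p,rel(p,R))
w=np.array([.50,.30,.28]); p0,R0=cur()
print("way",rel(w,R))
E
```

```text
t 0.15 tip stop 0.4182 0.3052 0.2217 F [0.2 0.4 0.4] w 0.087
[ 0.47848588 -0.16734491  0.18893654] ([-0.5056, -0.588, 0.1034], [-0.109, 0.1522, 1.2367])
way ([-0.3395, -0.1508, 0.0118], [-0.109, 0.1522, 1.2367])
```

arm_command(
  commands=[
    [52,[-0.034,-0.015,0],[0,0,0.07]],
    [52,[-0.068,-0.03,0],[0,0,0.14]],
    [52,[-0.102,-0.045,0],[0,0,0.21]],
    [52,[-0.136,-0.06,0],[0,0,0.28]],
    [52,[-0.17,-0.075,0],[0,0,0.35]],
    [52,[-0.204,-0.09,0],[0,0,0.42]],
    [52,[-0.238,-0.105,0],[0,0,0.49]],
    [52,[-0.272,-0.12,0],[0,0,0.56]],
    [52,[-0.306,-0.135,0],[0,0,0.63]],
    [52,[-0.34,-0.15,0],[0,0,0.7]],
  ],
)

```text
time: 0.98
ee_pos: [0.5017, 0.2991, 0.2922]
eef_rot: [0.528, 0.849, 0.0, -0.0]
ft_force: [0.4, 0.2, 0.5]
width: 0.0459
```

```bash
python3 - <<'E'
from h import *
stat()
p,R=tgt(-.29,.018,.12,10); print(p,rel(p,R))
E
```

```text
t 0.98 tip stop 0.1647 0.0313 0.2222 F [0.4 0.2 0.5] w 0.046
[ 0.47848588 -0.16734491  0.18893654] ([-0.408, -0.2273, 0.1033], [-0.0469, 0.1703, 0.5354])
```

arm_command(
  commands=[
    [52,[-0.034,-0.019,0],[0,0.01,0.05]],
    [52,[-0.068,-0.038,0],[0,0.03,0.1]],
    [52,[-0.102,-0.057,0],[0,0.04,0.15]],
    [52,[-0.136,-0.076,0],[-0.01,0.06,0.2]],
    [52,[-0.17,-0.095,0.0],[-0.02,0.08,0.26]],
    [52,[-0.204,-0.114,0.01],[-0.03,0.1,0.32]],
    [52,[-0.238,-0.133,0.02],[-0.03,0.12,0.38]],
    [52,[-0.272,-0.152,0.03],[-0.04,0.14,0.44]],
    [52,[-0.306,-0.17,0.04],[-0.045,0.16,0.5]],
    [52,[-0.34,-0.188,0.05],[-0.047,0.17,0.535]],
  ],
)

```text
time: 1.82
ee_pos: [0.4833, -0.0895, 0.242]
eef_rot: [0.731, 0.676, 0.065, -0.059]
ft_force: [1.3, -0.8, 0.9]
width: 0.0455
```

```bash
python3 - <<'E'
from h import *
stat()
for z in (.05,.004):
  p,R=tgt(-.285,.018,z,10); print(p,rel(p,R))
E
```

```text
t 1.82 tip stop -0.212 0.0192 0.1731 F [ 1.3 -0.8  0.9] w 0.045
[ 0.47887588 -0.16235991  0.11893654] ([-0.0934, 0.0011, 0.1084], [0.001, -0.0014, -0.0001])
[ 0.47887588 -0.16235991  0.07293654] ([-0.1014, 0.0011, 0.1537], [0.001, -0.0014, -0.0001])
```

arm_command(
  commands=[
    [52,[-0.038,0.001,0.01],[0,0,0]],
    [52,[-0.072,0.001,0.02],[0,0,0]],
    [52,[-0.09,0.001,0.045],[0,0,0]],
    [52,[-0.092,0.001,0.075],[0,0,0]],
    [52,[-0.094,0.001,0.1],[0,0,0]],
    [52,[-0.097,0.001,0.125],[0,0,0]],
    [52,[-0.1,0.001,0.14],[0,0,0]],
    [52,[-0.101,0.001,0.149],[0,0,0]],
    [52,[-0.101,0.001,0.151],[0,0,0]],
    [52,[-0.101,0.001,0.151],[0,0,0]],
  ],
)

```text
time: 2.65
ee_pos: [0.4796, -0.1606, 0.076]
eef_rot: [0.73, 0.678, 0.064, -0.059]
ft_force: [1.4, 0.2, 0.0]
width: 0.0455
```

```bash
python3 - <<'E'
from h import *
stat()
p,R=tgt(-.285,.018,.0045,10); print(rel(p,R))
p,R=tgt(-.19,.018,.0045,10); print(rel(p,R))
for n in("scene","top"):
    c=camera(n);cv2.imwrite(f"pics/{n}1.png",c["pixels"][:,:,::-1])
E
```

```text
t 2.65 tip stop -0.2832 0.0175 0.0071 F [1.4 0.2 0. ] w 0.045
([-0.0023, -0.0006, 0.0022], [-0.0009, 0.0002, 0.0036])
([0.0913, -0.0003, 0.0187], [-0.0009, 0.0002, 0.0036])
```

View pics/scene1.png

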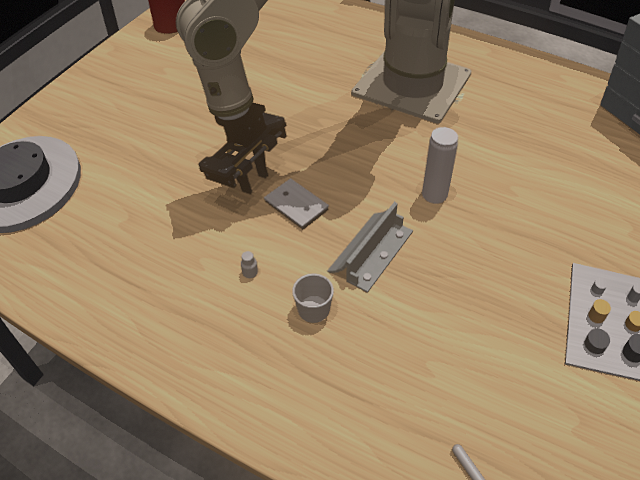

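View pics/top1.png

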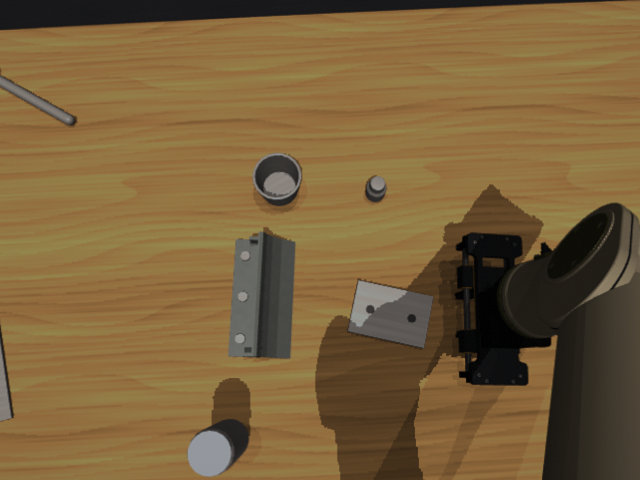

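arm_command(
  commands=[
    [52,[0.004,0,0.003],[0,0,0.003]],
    [52,[0.009,0,0.004],[0,0,0.003]],
    [52,[0.014,0,0.005],[0,0,0.003]],
    [52,[0.019,0,0.006],[0,0,0.003]],
    [52,[0.024,0,0.007],[0,0,0.003]],
    [52,[0.029,0,0.0078],[0,0,0.003]],
    [52,[0.034,0,0.0087],[0,0,0.003]],
    [52,[0.039,0,0.0095],[0,0,0.003]],
    [52,[0.044,0,0.0104],[0,0,0.003]],
    [52,[0.049,0,0.0113],[0,0,0.003]],
  ],
)

```text
time: 3.58
ee_pos: [0.4835, -0.1102, 0.0734]
eef_rot: [0.731, 0.677, 0.064, -0.059]
ft_force: [0.2, -1.7, 0.6]
width: 0.045
```

```bash
python3 - <<'E'
from h import *
stat()
p,R=tgt(-.18,.018,.0045,10); print(rel(p,R))
E
```

```text
t 3.58 tip stop -0.2327 0.0175 0.0045 F [ 0.2 -1.7  0.6] w 0.045
([0.0518, -0.0005, 0.0091], [-0.0, 0.0004, 0.0005])
```

arm_command(
  commands=[
    [52,[0.005,0,0.0009],[0,0,0]],
    [52,[0.01,0,0.0018],[0,0,0]],
    [52,[0.015,0,0.0026],[0,0,0]],
    [52,[0.02,0,0.0035],[0,0,0]],
    [52,[0.025,0,0.0044],[0,0,0]],
    [52,[0.03,0,0.0053],[0,0,0]],
    [52,[0.035,0,0.0062],[0,0,0]],
    [52,[0.04,0,0.007],[0,0,0]],
    [52,[0.045,0,0.0079],[0,0,0]],
    [52,[0.045,0,0.0079],[0,0,0]],
  ],
)

```text
time: 4.42
ee_pos: [0.487, -0.0635, 0.0733]
eef_rot: [0.731, 0.677, 0.064, -0.06]
ft_force: [1.2, -1.2, 0.0]
width: 0.0449
```

```bash
python3 - <<'E'
from h import *
stat()
p,R=tgt(-.14,.018,.0045,10); print(rel(p,R))
for n in("scene","top"):
    c=camera(n);im=c["pixels"][:,:,::-1]
    im=im[220:370,220:500] if n=="top" else im[120:320,200:460]
    cv2.imwrite(f"pics/{n}2.png",cv2.resize(im,None,fx=2.8,fy=2.8))
E
```

```text
t 4.42 tip stop -0.1858 0.0177 0.0044 F [ 1.2 -1.2  0. ] w 0.045
([0.0452, -0.0003, 0.0079], [-0.0009, -0.0006, 0.002])
```

View pics/top2.png

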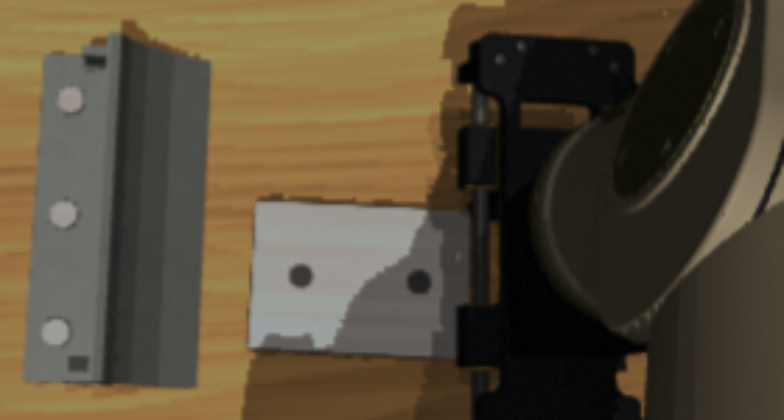

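View pics/scene2.png

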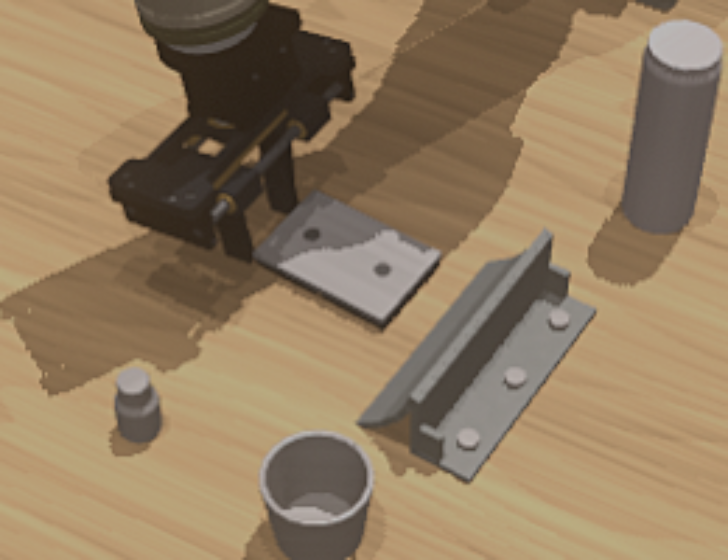

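The pad is now square to the stop in both views, with its leading end about 24 mm short of the facets. I'll push on slowly.

arm_command(
  commands=[
    [52,[0.0045,0,0.0015],[0,0,0]],
    [52,[0.009,0,0.0024],[0,0,0]],
    [52,[0.0135,0,0.0032],[0,0,0]],
    [52,[0.018,0,0.004],[0,0,0]],
    [52,[0.0225,0,0.0048],[0,0,0]],
    [52,[0.027,0,0.0056],[0,0,0]],
    [52,[0.0315,0,0.0064],[0,0,0]],
    [52,[0.036,0,0.0072],[0,0,0]],
    [52,[0.0405,0,0.008],[0,0,0]],
    [52,[0.045,0,0.0088],[0,0,0]],
  ],
)

```text
time: 5.35
ee_pos: [0.4904, -0.0189, 0.0725]
eef_rot: [0.731, 0.677, 0.064, -0.059]
ft_force: [-0.9, -4.2, -0.3]
width: 0.0454
```

```bash
python3 - <<'E'
from h import *
stat()
p,R=tgt(-.10,.018,.0035,10); print(rel(p,R))
c=camera("scene");im=c["pixels"][:,:,::-1]
cv2.imwrite(f"pics/scene3.png",cv2.resize(im[120:320,200:460],None,fx=2.8,fy=2.8))
E
```

```text
t 5.35 tip stop -0.1411 0.0177 0.0035 F [-0.9 -4.2 -0.3] w 0.045
([0.0405, -0.0003, 0.0072], [-0.0005, 0.0003, 0.0006])
```

View pics/scene3.png

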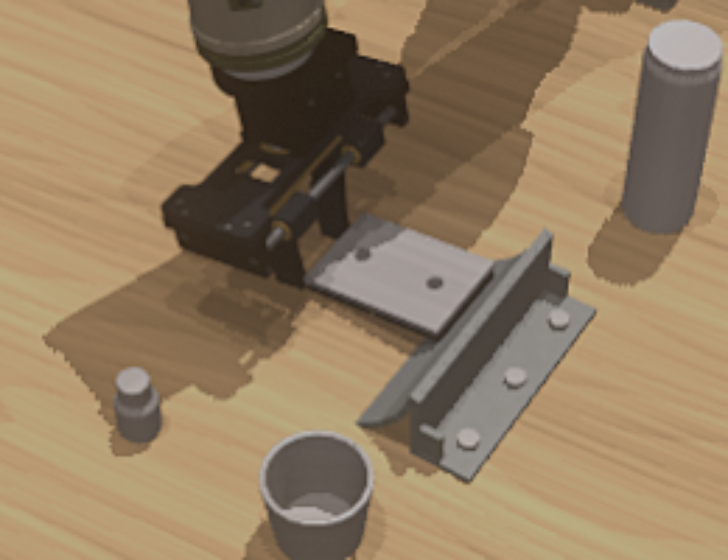

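The leading end has started to ride up the facets and the force is 4 N. Continuing.

arm_command(
  commands=[
    [52,[0.004,0,0.0008],[0,0,0]],
    [52,[0.008,0,0.0015],[0,0,0]],
    [52,[0.012,0,0.0022],[0,0,0]],
    [52,[0.016,0,0.0029],[0,0,0]],
    [52,[0.02,0,0.0036],[0,0,0]],
    [52,[0.024,0,0.0043],[0,0,0]],
    [52,[0.028,0,0.005],[0,0,0]],
    [52,[0.032,0,0.0057],[0,0,0]],
    [52,[0.036,0,0.0064],[0,0,0]],
    [52,[0.04,0,0.0071],[0,0,0]],
  ],
)

```text
time: 6.23
ee_pos: [0.4933, 0.0219, 0.0722]
eef_rot: [0.731, 0.677, 0.064, -0.06]
ft_force: [-0.5, -2.7, -1.9]
width: 0.0451
```

```bash
python3 - <<'E'
from h import *
stat()
p,R=tgt(-.07,.018,.003,10); print(rel(p,R))
c=camera("scene");im=c["pixels"][:,:,::-1]
cv2.imwrite(f"pics/scene4.png",cv2.resize(im[120:320,200:460],None,fx=2.8,fy=2.8))
E
```

```text
t 6.23 tip stop -0.1002 0.0181 0.0033 F [-0.5 -2.7 -1.9] w 0.045
([0.0297, 0.0, 0.0056], [-0.0011, -0.0001, 0.0006])
```

View pics/scene4.png

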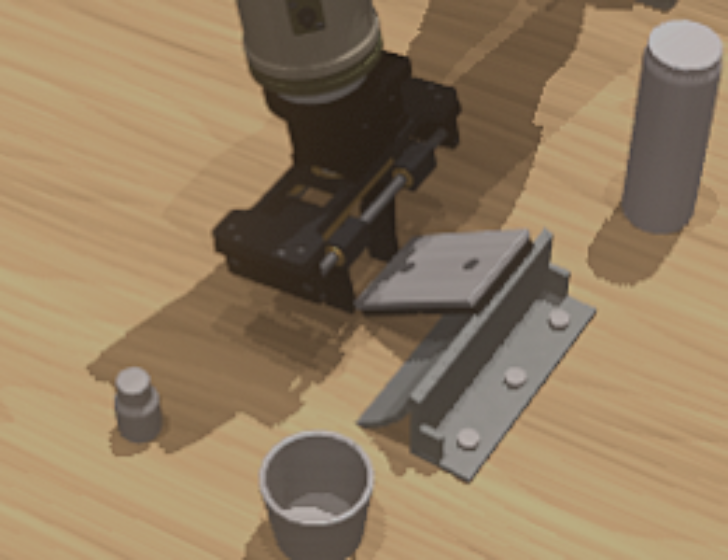

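arm_command(
  commands=[
    [52,[0.003,0,0.0006],[0,0,0]],
    [52,[0.006,0,0.0012],[0,0,0]],
    [52,[0.009,0,0.0017],[0,0,0]],
    [52,[0.012,0,0.0022],[0,0,0]],
    [52,[0.015,0,0.0027],[0,0,0]],
    [52,[0.018,0,0.0033],[0,0,0]],
    [52,[0.021,0,0.0038],[0,0,0]],
    [52,[0.024,0,0.0044],[0,0,0]],
    [52,[0.027,0,0.005],[0,0,0]],
    [52,[0.027,0,0.005],[0,0,0]],
  ],
)

```text
time: 7.12
ee_pos: [0.4958, 0.0494, 0.0723]
eef_rot: [0.731, 0.677, 0.064, -0.059]
ft_force: [0.1, -0.8, -0.5]
width: 0.0451
```

```bash
python3 - <<'E'
from h import *
stat()
p,R=tgt(-.06,.018,.003,10); print(rel(p,R))
for n in("scene","top"):
    c=camera(n);im=c["pixels"][:,:,::-1]
    im=im[220:370,220:500] if n=="top" else im[120:320,200:460]
    cv2.imwrite(f"pics/{n}5.png",cv2.resize(im,None,fx=2.8,fy=2.8))
E
```

```text
t 7.12 tip stop -0.0725 0.0177 0.0033 F [ 0.1 -0.8 -0.5] w 0.045
([0.0123, -0.0003, 0.0025], [-0.0005, -0.0002, 0.0014])
```

View pics/scene5.png

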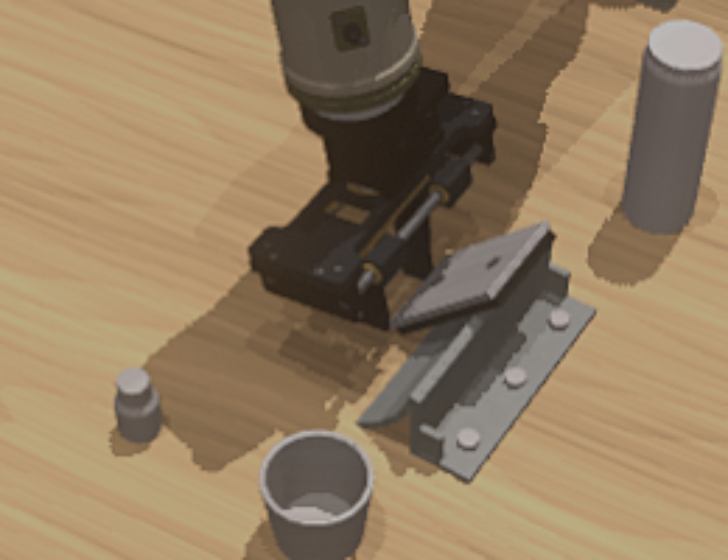

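View pics/top5.png

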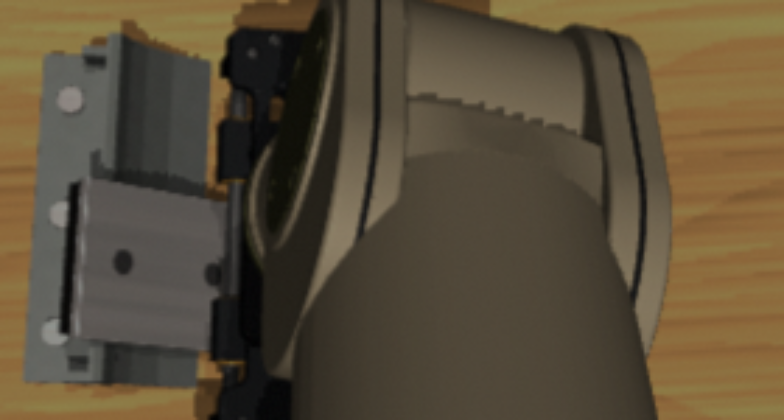

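arm_command(
  commands=[
    [52,[0.001,0,0.0002],[0,0,0]],
    [52,[0.002,0,0.0004],[0,0,0]],
    [52,[0.003,0,0.0006],[0,0,0]],
    [52,[0.004,0,0.0008],[0,0,0]],
    [52,[0.005,0,0.001],[0,0,0]],
    [52,[0.006,0,0.0012],[0,0,0]],
    [52,[0.007,0,0.0014],[0,0,0]],
    [52,[0.008,0,0.0016],[0,0,0]],
    [52,[0.009,0,0.0018],[0,0,0]],
    [52,[0.009,0,0.0018],[0,0,0]],
  ],
)

```text
time: 8.05
ee_pos: [0.4964, 0.0581, 0.072]
eef_rot: [0.731, 0.677, 0.064, -0.059]
ft_force: [-0.6, -2.0, -1.6]
width: 0.0451
```

```bash
python3 - <<'E'
from h import *
stat()
c=camera("scene");im=c["pixels"][:,:,::-1]
cv2.imwrite(f"pics/scene6.png",cv2.resize(im[120:320,200:460],None,fx=2.8,fy=2.8))
E
```

```text
t 8.05 tip stop -0.0639 0.0178 0.003 F [-0.6 -2.  -1.6] w 0.045
```

View pics/scene6.png

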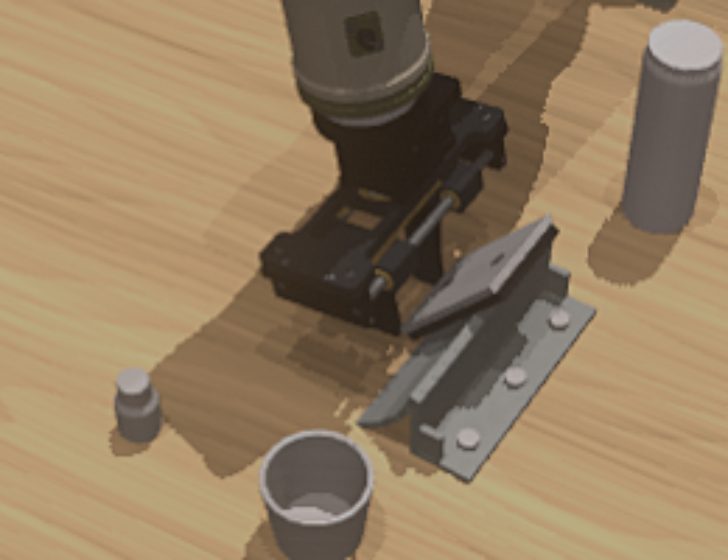

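arm_command(
  commands=[
    [52,[0.0005,0,0],[0,0,0]],
    [52,[0.001,0,0],[0,0,0]],
    [52,[0.0015,0,0],[0,0,0]],
    [52,[0.002,0,0],[0,0,0]],
    [52,[0.0025,0,0],[0,0,0]],
    [52,[0.003,0,0],[0,0,0]],
    [52,[0.003,0,0],[0,0,0]],
    [52,[0.003,0,0],[0,0,0]],
    [52,[0.003,0,0],[0,0,0]],
    [52,[0.003,0,0],[0,0,0]],
  ],
)

```text
time: 8.93
ee_pos: [0.4967, 0.0608, 0.0726]
eef_rot: [0.731, 0.677, 0.064, -0.059]
ft_force: [-0.7, -1.4, -1.2]
width: 0.0452
```

```bash
python3 - <<'E'
from h import *
stat()
c=camera("scene");im=c["pixels"][:,:,::-1]
cv2.imwrite(f"pics/scene7.png",cv2.resize(im[180:280,320:420],None,fx=6,fy=6))
E
```

```text
t 8.93 tip stop -0.0611 0.0177 0.0036 F [-0.7 -1.4 -1.2] w 0.045
```

View pics/scene7.png

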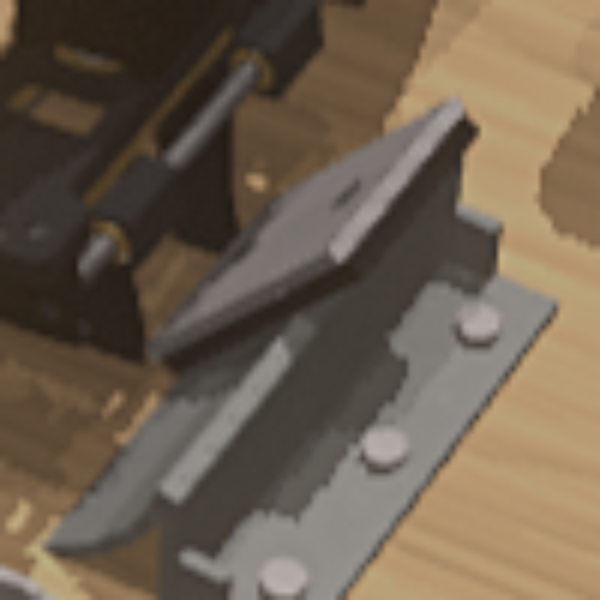

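```bash
python3 - <<'E'
from h import *
c=camera("scene")
for uv in((396.7,196.7),(375.8,223)):
    A=cast(c,[uv],0)[0]-O;B=cast(c,[uv],.1)[0]-O
    for ys in (.055,.058,.0,-.0195,-.017):
        t=(ys-A@YS)/((B-A)@YS); P=A+t*(B-A); print(uv,ys,(P@XS).round(4),P[2].round(4))
c=camera("top");im=c["pixels"][:,:,::-1]
cv2.imwrite(f"pics/top7.png",cv2.resize(im[220:370,220:500],None,fx=2.8,fy=2.8))
E
```

```text
(396.7, 196.7) 0.055 0.0207 0.1063
(396.7, 196.7) 0.058 0.0193 0.1028
(396.7, 196.7) 0.0 0.0451 0.1696
(396.7, 196.7) -0.0195 0.0538 0.192
(396.7, 196.7) -0.017 0.0527 0.1892
(375.8, 223) 0.055 -0.0169 0.0106
(375.8, 223) 0.058 -0.0184 0.0067
(375.8, 223) 0.0 0.0105 0.0814
(375.8, 223) -0.0195 0.0202 0.1065
(375.8, 223) -0.017 0.019 0.1033
```

View pics/top7.png

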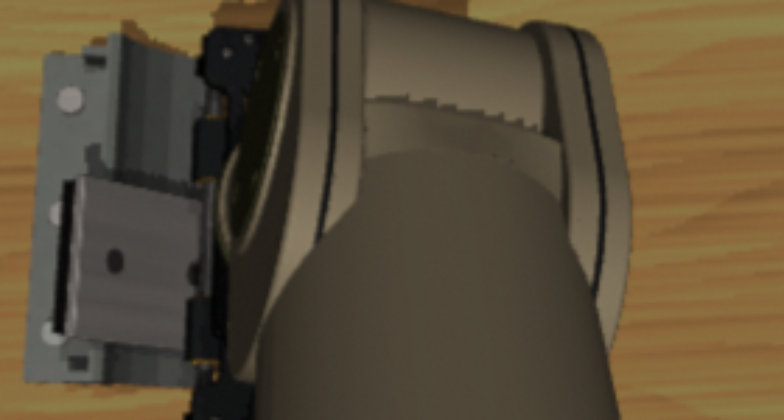

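The pad leans steeply: its upper corner is triangulated at about 0.10 m height, and its lower end is at the foot of the facets. The lean is at least 50 degrees. I'll withdraw gently now.

arm_command(
  commands=[
    [52,[-0.001,0,0],[0,0,0]],
    [52,[-0.003,0,-0.0005],[0,0,0]],
    [52,[-0.006,0,-0.001],[0,0,0]],
    [52,[-0.012,0,-0.002],[0,0,0]],
    [52,[-0.022,0,-0.004],[0,0,0]],
    [52,[-0.034,0,-0.006],[0,0,0]],
    [52,[-0.046,0,-0.01],[0,0,0]],
    [52,[-0.06,0,-0.016],[0,0,0]],
    [52,[-0.072,0,-0.025],[0,0,0]],
    [52,[-0.08,0,-0.04],[0,0,0]],
  ],
)

```text
time: 9.92
ee_pos: [0.4891, -0.0269, 0.0978]
eef_rot: [0.732, 0.676, 0.063, -0.06]
ft_force: [-0.8, 0.3, -0.5]
width: 0.0452
```

```bash
python3 - <<'E'
from h import *
stat()
for a in [(-.14,.018,.17,0),(.09,.018,.17,-10)]:
  p,R=tgt(*a); print(rel(p,R))
for n in("scene","top"):
    c=camera(n);im=c["pixels"][:,:,::-1]
    im=im[220:370,220:500] if n=="top" else im[120:320,200:460]
    cv2.imwrite(f"pics/{n}8.png",cv2.resize(im,None,fx=2.8,fy=2.8))
E
```

```text
t 9.92 tip stop -0.1493 0.0185 0.0288 F [-0.8  0.3 -0.5] w 0.045
([0.0456, 0.0001, -0.1364], [-0.002, -0.1736, -0.001])
([0.2839, -0.0001, -0.0935], [-0.0021, -0.3482, -0.0009])
```

View pics/scene8.png

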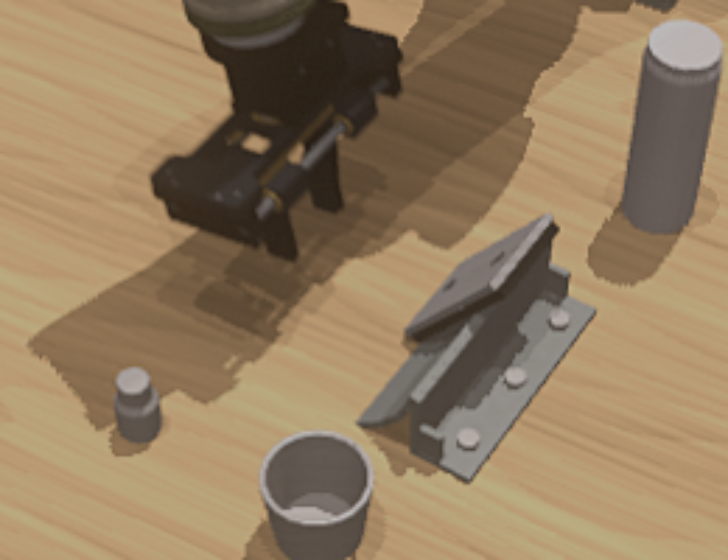

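View pics/top8.png

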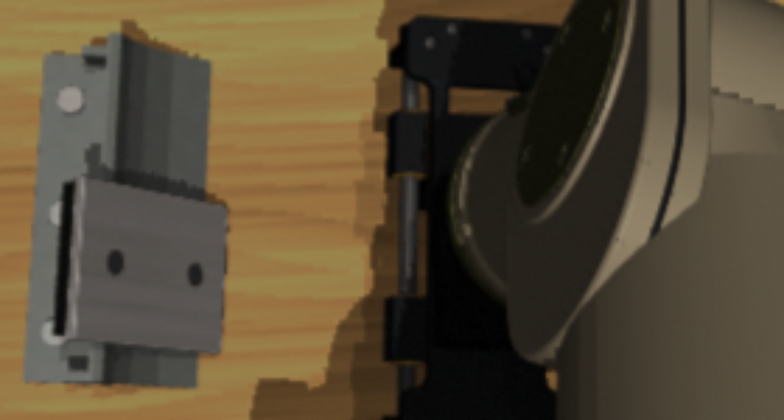

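It leans stably by itself. I'll check the angle across the two views before moving on.

```bash
python3 - <<'E'
from h import *
T=camera("top");S=camera("scene")
def sf(P): P=P-O; return np.array([P@XS,P@YS,P[2]]).round(4)
for p in cast(T,[(300.4,293.2),(297.9,345.7)],.008): print("low",sf(p))
def tri(a,b):
    A=[cast(c,[u],z)[0] for c,u in((T,a),(S,b)) for z in(0,.1)]
    d1,d2=A[1]-A[0],A[3]-A[2]; n=np.linalg.lstsq(np.c_[d1,-d2],A[2]-A[0],rcond=None)[0]
    p,q=A[0]+n[0]*d1,A[2]+n[1]*d2; print("tri",sf((p+q)/2),np.linalg.norm(p-q).round(4))
f=2.8
tri((220+80/f,220+180/f),(200+493/f,120+290/f))
tri((220+73/f,220+340/f),(200+548/f,120+216/f))
tri((220+227/f,220+205/f),(200+410/f,120+331/f))
E
```

```text
low [-0.0517 -0.0067  0.008 ]
low [-0.0505  0.068   0.008 ]
tri [ 0.0139 -0.0064  0.0882] 0.0008
tri [0.0131 0.0676 0.0895] 0.0002
tri [-0.0498 -0.0055  0.0052] 0.0064
```

arm_command(
  commands=[
    [52,[0.003,0,-0.03],[0,-0.03,0]],
    [52,[0.009,0,-0.065],[0,-0.06,0]],
    [52,[0.02,0,-0.1],[0,-0.1,0]],
    [52,[0.046,0,-0.13],[0,-0.17,0]],
    [52,[0.08,0,-0.14],[0,-0.2,0]],
    [52,[0.12,0,-0.135],[0,-0.23,0]],
    [52,[0.16,0,-0.13],[0,-0.26,0]],
    [52,[0.2,0,-0.12],[0,-0.29,0]],
    [52,[0.24,0,-0.105],[0,-0.32,0]],
    [52,[0.275,0,-0.095],[0,-0.348,0]],
  ],
)

```text
time: 10.95
ee_pos: [0.5085, 0.2326, 0.2381]
eef_rot: [0.73, 0.678, -0.064, 0.059]
ft_force: [0.7, -0.3, 0.8]
width: 0.0448
```

```bash
python3 - <<'E'
from h import *
stat()
for a in [(.085,.02,.075,-10)]:
  p,R=tgt(*a); print(rel(p,R))
c=camera("scene");im=c["pixels"][:,:,::-1]
cv2.imwrite(f"pics/scene9.png",cv2.resize(im[120:320,200:460],None,fx=2.8,fy=2.8))
E
```

```text
t 10.95 tip stop 0.0867 0.0193 0.1691 F [ 0.7 -0.3  0.8] w 0.045
([0.0146, -0.0006, 0.093], [-0.0007, -0.0001, 0.0038])
```

View pics/scene9.png

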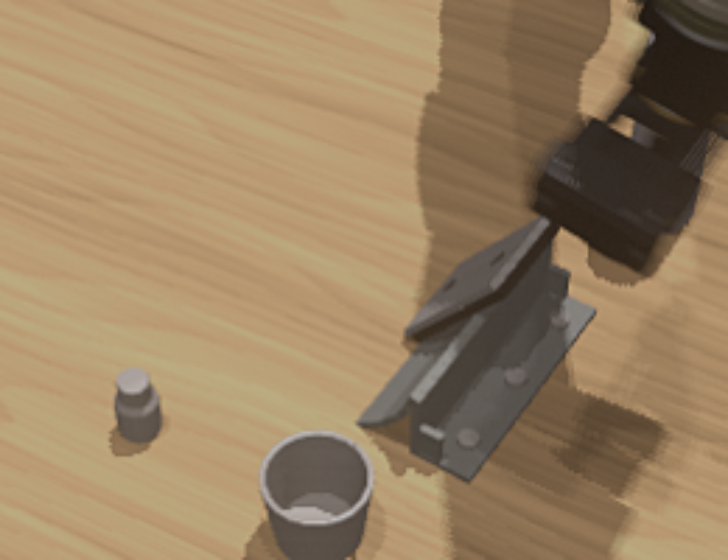

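The cross-view check puts the lean at about 52 degrees and the pad's lateral centre at y_s ≈ 0.031. The gripper is now behind the stop, so I'll lower it there, centred on the pad.

arm_command(
  commands=[
    [52,[0.003,-0.003,0.015],[0,0,0.003]],
    [52,[0.006,-0.007,0.035],[0,0,0.003]],
    [52,[0.009,-0.011,0.055],[0,0,0.003]],
    [52,[0.012,-0.011,0.075],[0,0,0.003]],
    [52,[0.014,-0.011,0.088],[0,0,0.003]],
    [52,[0.015,-0.011,0.095],[0,0,0.003]],
    [52,[0.015,-0.011,0.098],[0,0,0.003]],
    [52,[0.015,-0.011,0.098],[0,0,0.003]],
    [52,[0.015,-0.011,0.098],[0,0,0.003]],
    [52,[0.015,-0.011,0.098],[0,0,0.003]],
  ],
)

```text
time: 11.83
ee_pos: [0.499, 0.2279, 0.1411]
eef_rot: [0.732, 0.676, -0.063, 0.059]
ft_force: [-0.5, -0.1, 0.6]
width: 0.0451
```

```bash
python3 - <<'E'
from h import *
stat()
for a in [(.045,.03,.07,-10),(-.03,.03,.072,-10)]:
  p,R=tgt(*a); print(rel(p,R))
for n in("scene","top"):
    c=camera(n);im=c["pixels"][:,:,::-1]
    im=im[220:370,120:400] if n=="top" else im[120:320,200:460]
    cv2.imwrite(f"pics/{n}10.png",cv2.resize(im,None,fx=2.8,fy=2.8))
E
```

```text
t 11.83 tip stop 0.0814 0.0283 0.0721 F [-0.5 -0.1  0.6] w 0.045
([-0.0354, -0.0016, 0.0083], [0.0009, -0.0019, -0.0023])
([-0.1096, -0.0014, 0.0193], [0.0009, -0.0019, -0.0023])
```

View pics/scene10.png

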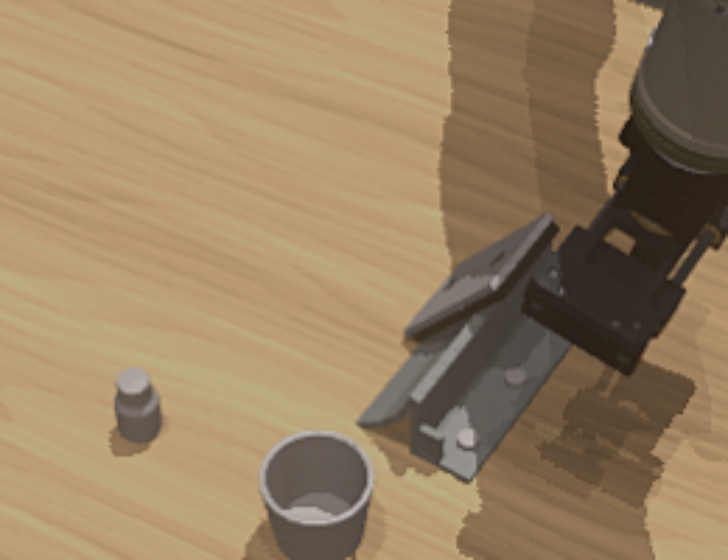

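View pics/top10.png

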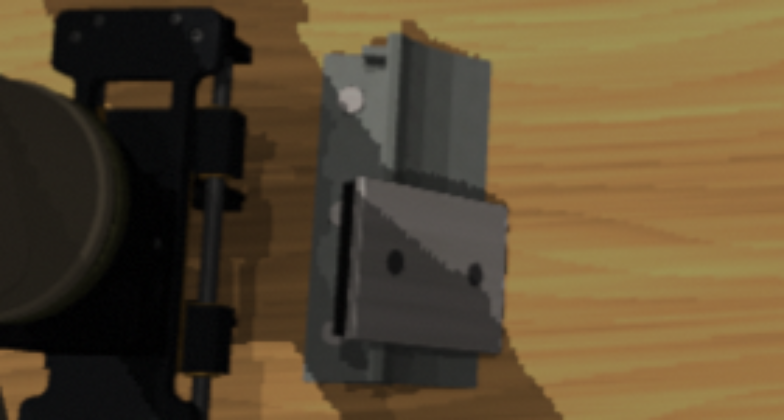

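arm_command(
  commands=[
    [52,[-0.005,-0.001,0.001],[0,0,0]],
    [52,[-0.01,-0.002,0.002],[0,0,0]],
    [52,[-0.016,-0.002,0.003],[0,0,0]],
    [52,[-0.022,-0.002,0.004],[0,0,0]],
    [52,[-0.028,-0.002,0.005],[0,0,0]],
    [52,[-0.033,-0.002,0.006],[0,0,0]],
    [52,[-0.037,-0.002,0.0065],[0,0,0]],
    [52,[-0.041,-0.002,0.007],[0,0,0]],
    [52,[-0.045,-0.002,0.008],[0,0,0]],
    [52,[-0.048,-0.002,0.0085],[0,0,0]],
  ],
)

```text
time: 12.77
ee_pos: [0.4926, 0.1786, 0.1401]
eef_rot: [0.732, 0.676, -0.064, 0.059]
ft_force: [-0.4, 0.5, -0.9]
width: 0.0454
```

```bash
python3 - <<'E'
from h import *
stat()
p,R=tgt(-.03,.03,.072,-10); print(rel(p,R))
for n in("scene","top"):
    c=camera(n);im=c["pixels"][:,:,::-1]
    im=im[220:370,120:400] if n=="top" else im[120:320,200:460]
    cv2.imwrite(f"pics/{n}11.png",cv2.resize(im,None,fx=2.8,fy=2.8))
E
```

```text
t 12.77 tip stop 0.0318 0.0309 0.0711 F [-0.4  0.5 -0.9] w 0.045
([-0.0609, 0.001, 0.0098], [-0.0001, -0.0008, -0.0023])
```

View pics/scene11.png

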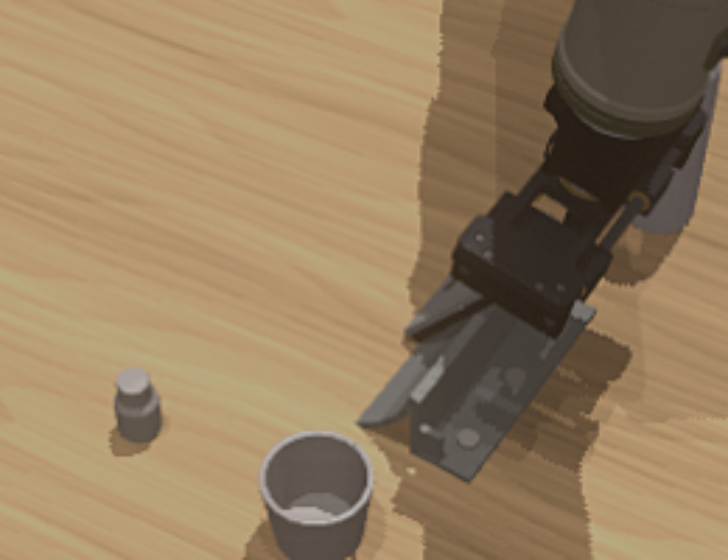

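View pics/top11.png

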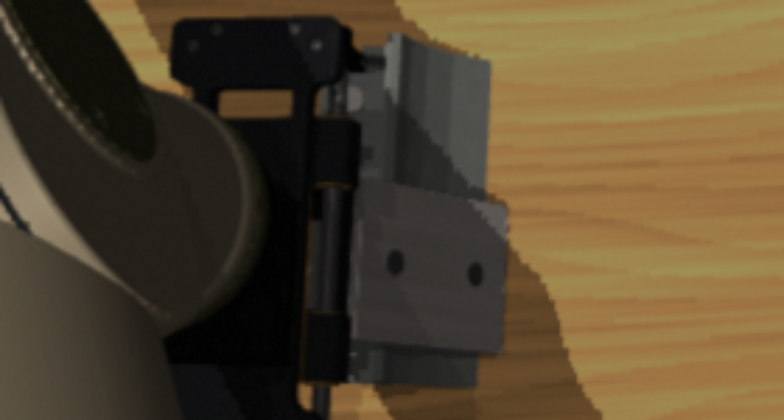

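arm_command(
  commands=[
    [52,[-0.003,0,-0.0003],[0,0,0]],
    [52,[-0.006,0,-0.0006],[0,0,0]],
    [52,[-0.009,0,-0.0009],[0,0,0]],
    [52,[-0.012,0,-0.0012],[0,0,0]],
    [52,[-0.015,0,-0.0015],[0,0,0]],
    [52,[-0.018,0,-0.0018],[0,0,0]],
    [52,[-0.021,0,-0.0021],[0,0,0]],
    [52,[-0.024,0,-0.0024],[0,0,0]],
    [52,[-0.027,0,-0.0027],[0,0,0]],
    [52,[-0.03,0,-0.003],[0,0,0]],
  ],
)

```text
time: 13.7
ee_pos: [0.4903, 0.1498, 0.1483]
eef_rot: [0.732, 0.676, -0.064, 0.059]
ft_force: [-0.1, -0.6, 0.2]
width: 0.0454
```

```bash
python3 - <<'E'
from h import *
stat()
p,R=tgt(-.03,.03,.08,-10); print(rel(p,R))
for n in("scene","top"):
    c=camera(n);im=c["pixels"][:,:,::-1]
    im=im[220:370,120:400] if n=="top" else im[120:320,200:460]
    cv2.imwrite(f"pics/{n}12.png",cv2.resize(im,None,fx=2.8,fy=2.8))
E
```

```text
t 13.7 tip stop 0.0028 0.031 0.0794 F [-0.1 -0.6  0.2] w 0.045
([-0.0324, 0.001, 0.0051], [-0.0001, -0.0008, -0.0023])
```

View pics/scene12.png

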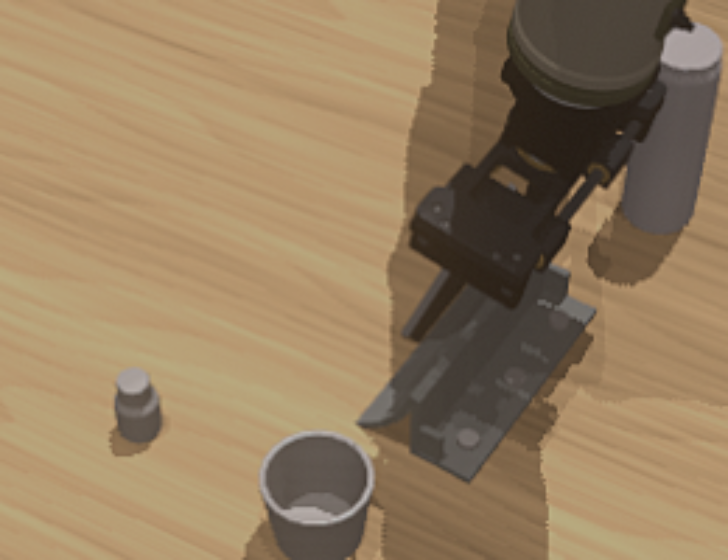

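View pics/top12.png

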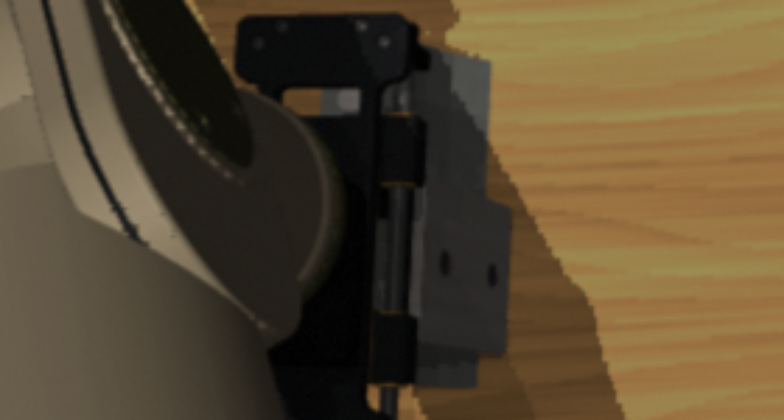

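It is tipping up about its lower edge without sliding. Continuing.

arm_command(
  commands=[
    [52,[-0.003,0,0],[0,0,0]],
    [52,[-0.006,0,0],[0,0,0]],
    [52,[-0.009,0,0],[0,0,0]],
    [52,[-0.012,0,0],[0,0,0]],
    [52,[-0.015,0,0],[0,0,0]],
    [52,[-0.018,0,0],[0,0,0]],
    [52,[-0.021,0,0],[0,0,0]],
    [52,[-0.024,0,0],[0,0,0]],
    [52,[-0.027,0,0],[0,0,0]],
    [52,[-0.03,0,0],[0,0,0]],
  ],
)

```text
time: 14.63
ee_pos: [0.4879, 0.1204, 0.1535]
eef_rot: [0.732, 0.676, -0.064, 0.059]
ft_force: [1.0, -0.2, -0.4]
width: 0.0452
```

```bash
python3 - <<'E'
from h import *
stat()
for n in("scene","top"):
    c=camera(n);im=c["pixels"][:,:,::-1]
    im=im[220:370,120:400] if n=="top" else im[120:320,200:460]
    cv2.imwrite(f"pics/{n}13.png",cv2.resize(im,None,fx=2.8,fy=2.8))
E
```

```text
t 14.63 tip stop -0.0266 0.0311 0.0846 F [ 1.  -0.2 -0.4] w 0.045
```

View pics/scene13.png

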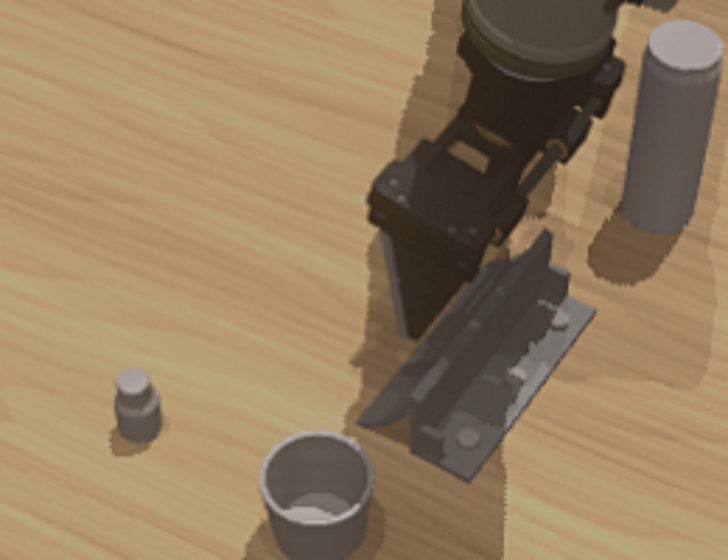

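View pics/top13.png

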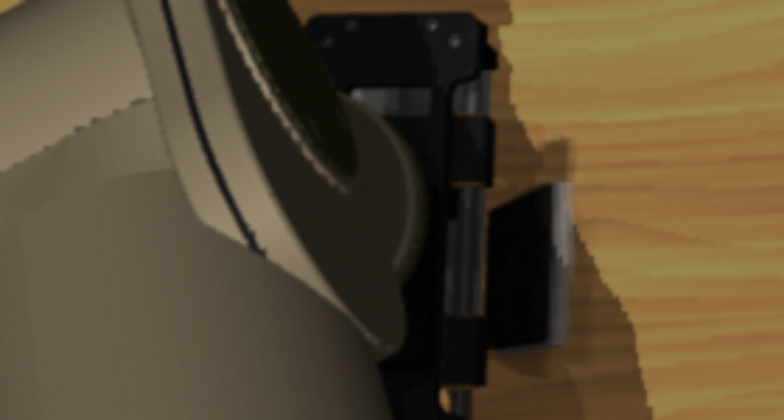

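The pad is past vertical and falling away. I'll withdraw up and back over the stop.

arm_command(
  commands=[
    [52,[0,0,-0.01],[0,0,0]],
    [52,[0.005,0,-0.025],[0,0,0]],
    [52,[0.01,0,-0.045],[0,0,0]],
    [52,[0.02,0,-0.065],[0,0,0]],
    [52,[0.04,0,-0.09],[0,0,0]],
    [52,[0.06,0,-0.11],[0,0,0]],
    [52,[0.09,0,-0.12],[0,0,0]],
    [52,[0.12,0,-0.13],[0,0,0]],
    [52,[0.14,0,-0.14],[0,0,0]],
    [52,[0.14,0,-0.14],[0,0,0]],
  ],
)

```text
time: 15.57
ee_pos: [0.5, 0.2883, 0.2684]
eef_rot: [0.73, 0.678, -0.062, 0.058]
ft_force: [-0.7, 1.0, -1.4]
width: 0.0453
```

```bash
python3 - <<'E'
from h import *
stat()
for n in("scene","top"):
    c=camera(n);im=c["pixels"][:,:,::-1]
    cv2.imwrite(f"pics/{n}14.png",im)
E
```

```text
t 15.57 tip stop 0.1418 0.032 0.1994 F [-0.7  1.  -1.4] w 0.045
```

View pics/scene14.png

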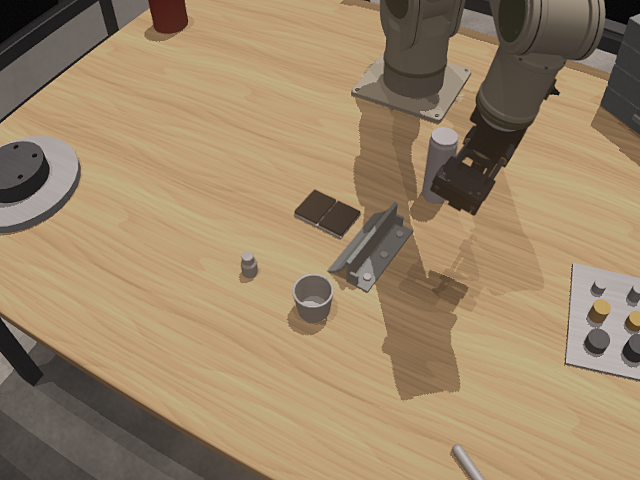

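View pics/top14.png

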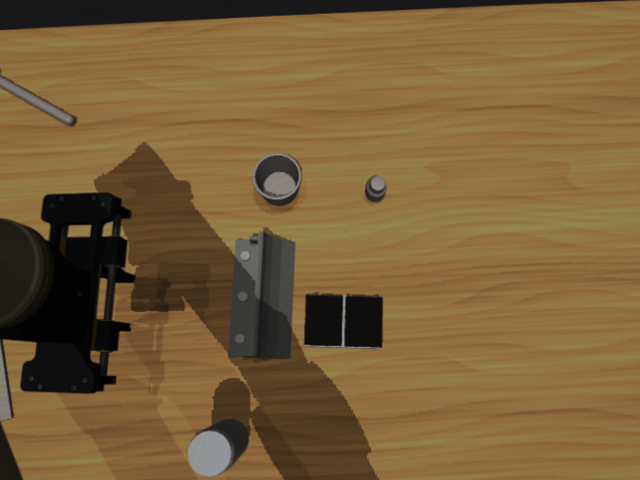

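The pad lies flat with both dark lining blocks up at (305–383, 293–348) in the top view, clear of the stop. The cup, socket and can have not moved. One last position check, then I'll hand in.

```bash
python3 - <<'E'
from h import *
c=camera("top")
P=cast(c,[(305,293),(383,295),(382,348.5),(305,347)],.014); Q=P-O
print(np.c_[Q@XS,Q@YS].round(4).tolist(),(Q@XS).mean(),(Q@YS).mean())
print([np.linalg.norm(P[i]-P[(i+1)%4]).round(4) for i in range(4)])
print("cup",cast(c,[(277,177)],.06),np.round(read_state()["ft_force"],1))
close_job()
E
```

```text
[[-0.0585, -0.0064], [-0.1701, -0.0062], [-0.1689, 0.0693], [-0.0608, 0.0698]] -0.11458325351270915 0.03163698538552933
[np.float64(0.1115), np.float64(0.0755), np.float64(0.1081), np.float64(0.0762)]
cup [[0.68219734 0.10428808 0.06      ]] [ 0.7 -1.3 -0.7]
the job is handed in; nothing more can be done
```

The brake pad is turned over: it lies flat in front of the stop with its lining facing up, and I handed the job in at about 16 s of the 51 s allowed. `close_job()` gives no verdict, so this rests on my own checks.

I pushed it end-on with two fingertips, and it squared up and rode up the stop. It leaned there unsupported while I moved the gripper round behind it. I then pushed its raised end back until it toppled.

- **Lean:** measured across both views, the pad leaned at about 52 degrees and stood by itself for over 2 s. An earlier single-view estimate ranged from 50 to 62 degrees. I could not read the contact force between pad and stop directly.
- **Final position:** the pad's centre is about 115 mm before the stop's top edge and 32 mm off its middle line. Its outline measures about 110 × 76 mm, which fits a pad lying flat.
- **Forces:** wrist force readings during pushing, taken at the end of each move, stayed below 5 N.
- **Bystanders:** the can, socket and cup look unmoved in the pictures. I did not re-measure them.
- **Pad offset:** the pad sat about 13 mm further to the side on the stop than I had assumed, and I corrected for that before the push back.

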